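Clear the board and hold the moisture meter on the pencilled ring

TASK

The wooden board on the worktop is to be checked for damp before it is oiled: first put the two wood offcuts that lie on it into the bowl, leaving the bowl upright. Then take the moisture meter out of its stand and hold it upright with its two studs inside the pencilled ring on the board (not the cross), its wide faces parallel to the board's long sides, pressed lightly so that its sprung foot is about half way in and never pressed hard. Finish while still holding it there; leave everything else on the worktop where it is.

Things in the scene. Friction and masses are not known exactly. Their poses are not given: they have to be found in the camera images.
- board: Wooden board 160 x 250 mm, its top 30 mm above the worktop; it is fixed. Origin: centre of its underside, on the worktop; y along its long sides, x along its short sides, z up. It may be turned up to 0.35 rad. Wall cupboards hang over the back of the worktop, from 0.6 m ahead of the robot and 0.47 m up: keep the wrist clear of them when swinging across.
- ring_mark: Ring drawn in dark pencil on the board's top, 44 mm across (line 2.6 mm wide), flat, no obstacle. Origin: its centre, on the top of the board (30 mm above the worktop). At the start an offcut partly covers it. A cross drawn the same way, 32 mm x 32 mm, lies at the other end of the board and is not the spot.
- long_offcut: Loose offcut of the board's wood, 50 mm long (x), 24 mm wide (y), 22 mm high at one end with a step down to 12 mm over the last 14 mm at its +x end; 20 g or so. Origin: centre of its underside; z up. Lies on the board over one of the marks.
- short_offcut: Loose square offcut of the board's wood, 30 x 30 mm and 20 mm high, 20 g or so. Origin: centre of its underside; z up. Lies on the board over the other mark.
- bowl: Open white bowl, 150 mm across the rim, 67 mm high, base about 86 mm across, loose, 0.24 kg, standing beside the board, on the left or on the right (the meter's stand is on the other side). Origin: centre of its underside; z up.
- stand: Light grey docking stand for the meter, fixed: a socket block 44 mm (x) by 60 mm (y), 62 mm high, with a pocket 24 x 40 mm and 52 mm deep open at the top, on a base plate 80 x 96 mm, 8 mm thick. Origin: centre of its underside; z up.
- meter: Moisture meter, 0.15 kg, upright in the stand: grey body 34 mm thick (x), 50 wide (y), 70 high, dark display on its -x face; below it a black nose 20 x 36 mm, then the foot. Origin: centre of the grey body's underside (rests on the stand's top); z up: top +70 mm, nose end -26, studs' ends -48 (foot out). Wide faces look along x. To take it out lift it straight up over 50 mm.
- foot_tip (a point): Point midway between the ends of the two steel studs of the meter's foot. The studs are 7 mm thick, 18 mm apart along the meter's y, and point down; the point moves with the foot.
- foot (a joint): Travel of the meter's sprung foot into the nose, m: 0 fully out, 0.012 fully in. The spring needs 1.6 N to start and 0.4 N more per mm: 4 N half way, 6.4 N fully in, beyond which it is rigid.
- pepper_mill: Dark wooden pepper mill, 58 mm across, 170 mm high, behind the board; loose, to be left alone. Origin: centre of its underside.
- mug: Green and white mug with a handle, 101 mm high, behind the board; loose, to be left alone. Origin: centre of its underside.
- jar: Small jar with a black lid, 63 mm across, 94 mm high, at the left; loose, to be left alone. Origin: centre of its underside.
- spice_jar: Spice jar with a black cap, 41 mm across, 105 mm high, at the left; loose, to be left alone. Origin: centre of its underside.
- lemon: Yellow lemon, 78 x 55 mm, at the right; loose, to be left alone. Origin: centre of its underside.
- tube: Pale squeeze tube lying flat, 146 mm long, 30 mm high, at the right; loose, to be left alone. Origin: centre of its underside.
- tin: Low food tin, 75 mm across, 58 mm high, behind, to the left; loose, to be left alone. Origin: centre of its underside.
- pegs: Pair of wooden clothes pegs lying flat, 72 mm long, at the right; loose, to be left alone. Origin: centre of its underside.

How it is judged:
On the way:
1. both offcuts lie in the bowl, let go, while the meter still stands in its stand (horizontal distance between each of long_offcut, short_offcut and bowl below 0.065 m and z of long_offcut in the frame of bowl between 0 and 0.06 m and contact force between the fingers and long_offcut below 0.05 N and z of short_offcut in the frame of bowl between 0 and 0.06 m and contact force between the fingers and short_offcut below 0.05 N and distance of meter from where it was at the start of the episode below 0.02 m), for 0.2 s.
At the end, for the whole second after the job is handed in: Offcuts let go in the upright bowl; meter held in the fingers, at rest: upright within 0.10 rad, width along the board's long sides within 0.17 rad, stud midpoint within 8 mm of the ring's centre, foot 2.5 to 10 mm in, 1.5 to 8 N on the board, clear of the stand (horizontal distance between each of long_offcut, short_offcut and bowl below 0.065 m and z of long_offcut in the frame of bowl between 0 and 0.06 m and contact force between the fingers and long_offcut below 0.05 N and z of short_offcut in the frame of bowl between 0 and 0.06 m and contact force between the fingers and short_offcut below 0.05 N and horizontal distance between foot_tip and ring_mark below 0.008 m and angle between meter's own z axis and vertical below 0.1 rad and angle between the y axis of meter and the y axis of board, either way round below 0.17 rad and value of joint foot between 0.0025 and 0.01 m and contact force between meter and board between 1.5 and 8 N and contact force between the fingers and meter above 2 N and contact force between meter and stand below 0.05 N and linear speed of meter below 0.02 m/s and angle between bowl's own z axis and vertical below 0.15 rad); the arm keeps its last pose, push and grip.
It fails at once if the meter pressed hard on the board (over 14 N) (contact force between meter and board above 14 N).
It fails at once if another thing on the worktop pushed more than 30 mm or knocked over (distance of any of pepper_mill, mug, jar, spice_jar, lemon, tube, tin, pegs from where it was at the start of the episode above 0.03 m or angle between any of pepper_mill, mug, jar, spice_jar, tin's own z axis and vertical above 0.5 rad).
It fails at once if the bowl pushed more than 60 mm away (distance of bowl from where it was at the start of the episode above 0.06 m).
It also fails if it takes over 70 s, if anything falls off the work surface, if the arm or the gripper's body presses on something with over 40 N, if the wrist force passes 120 N, or if a joint passes its speed limit or range.

ROBOT

A 6-joint arm with a two-finger parallel gripper is mounted at the origin on a cart in front of the work surface, level with it; the furniture and walls round the work are solid. World frame = base frame: x ahead of the robot, y to its left, z up, the work surface at z = 0. Lengths are in m, angles in rad, forces in N, time in s.
With the tool pointing down it reaches from about 0.375 to 0.9 m from the base axis. Payload 3.1 kg.
Tool frame: the origin (TCP) lies on the centre line of the jaws, within the pads' length; the fingertips stand 8 mm ahead of it and the grasp point (between the pads) lies 11 mm behind it; z points along the fingers, y is the line along which they close (so a half turn about z gives the same grasp; the last joint's range is limited). The gripper opens to 85 mm and grips with 20 to 120 N. Pads are 22 mm wide; open, the fingers measure 114 mm over their backs; the gripper's body (76 mm by 85 mm) begins 54 mm behind the grasp point. The pads swing forward as they close: fully open they stand 13 mm farther back than shut.
Start: joints at [-1.448, 0.527, 1.433, -0, 1.181, -0.178], TCP at [0.185, -0.597, 0.239] pointing down, gripper open.
Joint ranges: [-3.08, 3.08], [-0.75, 2.2], [0.22, 2.44], [-1.43, 4.57], [0, 2.65], [-2.85, 2.85]. Speed limits (rad/s): [2.79, 2.79, 3.14, 3.14, 3.14, 3.14].

INTERFACE

Orientations are given as a unit quaternion [x, y, z, w].
In Python, from station import * gives the robot as it stands.
- The arm moves only by the tool play_rows, never from a script. Its argument "rows" is a list of rows, each a list of 3 entries, a list of its own where there are three numbers: the turn, a rotation vector about the tool's x, y, z in degrees, then the shift along the tool's x, y, z in mm, then the closure, from 0 (fully open) to 1 (shut). In form: [[[ax, ay, az], [dx, dy, dz], jaw], ...]. A call has 1 to 12 rows; each row shifts and turns the commanded pose from where the row before left it, along the tool's axes as they then stand; what a row does not reach is not made up. A row lasts 1/12 s, in which the tool goes at most 41.7 mm and 7.16 degrees, less where a joint would pass 70% of its speed; a pose out of reach is approached as far as the arm can. A call with a gripper value outside its range is refused whole. The fingers move at their own pace and stop on an object; "grip_force" is the grip in N (left out, the last holds). Time passes only in rows, so rows that do not move let the fingers close. It gives the time, the measured TCP pose, the force, the opening and the grip force at its end, in the units of the state.
- sense(): the state, without advancing time (a new reading comes with each control period).
- snapshot(name): name is "side" or "top" or "wrist"; returns (picture, depth): 480x640x3 uint8, red, green, blue; 480x640 float32, m along the optical axis (not along the pixel's ray), 0 where there is no reading.
- get_calibration(name): a dict with "vfov" (degrees; the focal length in pixels is half the picture's height over the tangent of half this angle, whatever the lens; pixels are square), "cx", "cy" (the principal point, pixels), "xyz" and "attitude" of the camera in the world. Camera axes: x right, y down, z forward; pixel columns grow to the right and rows downward; lengths in m; the calibration is good to about 2 mm. A picture is of the moment at which its call begins: read the wrist's pose just before it. get_calibration takes no time and is no camera call; for the wrist camera it gives the pose at the moment of the call.
- sign_off(): hands the job in; it is judged then, once.
The state is a dict: "t": time; "q": joint angles; "qd": joint speeds; "tau": joint torques, N m; "tcp_pos": TCP position; "tool_rot": TCP orientation; "force": force on the tool from outside, world axes, zero at the start; "ft_torque": the same for the moment, N m; "finger_gap": opening from 0.0 (shut) to 1.0 (fully open); "gripper_force": force on a finger pad.
Only numpy, scipy, OpenCV 4.12 (cv2) and the standard library are available. Lean on these libraries where they do the work, as an engineer would, in place of code of your own. Each camera call takes 0.05 s, during which the arm holds its last target. There are 200 camera calls.

## Working session

There is one attempt and no reset: what is moved stays moved. The work goes in short steps, Python scripts to look and compute and a tool call to move; the robot and the scene stay as the last step left them, time stands still between calls to the robot, and variables do not carry over. Pictures are saved under pics/ and viewed, at most 13 in all, crops included, and the job is handed in when it is done.

Besides the shell and the picture viewer there is one more tool, called after "Emit:" by a JSON object that holds its "api" and its "payload", one argument or row to a line. play_rows: Moves the arm, as the interface text tells. Its arguments: {"type":"object","properties":{"rows":{"type":"array","items":{"type":"array"}},"grip_force":{"type":"number"}},"required":["rows"]}

```bash
mkdir -p pics; ls; cat > h.py <<'E'
from station import *
import numpy as np, cv2
from scipy.spatial.transform import Rotation as R
def cam(n):
    c=get_calibration(n); f=240/np.tan(np.radians(c["vfov"])/2)
    a=np.array(c["attitude"],float)
    M=R.from_quat(a).as_matrix() if a.size==4 else a.reshape(3,3)
    return f,c["cx"],c["cy"],np.array(c["xyz"]),M
def plane(c,u,v,z):
    f,cx,cy,o,M=c
    d=M@np.array([(u-cx)/f,(v-cy)/f,1.]); return o+d*(z-o[2])/d[2]
def cloud(c,D):
    f,cx,cy,o,M=c
    v,u=np.mgrid[:480,:640]
    P=np.stack([(u-cx)/f*D,(v-cy)/f*D,D],-1)@M.T+o
    P[D<=0]=np.nan
    return P
def save(n,im,k=1): cv2.imwrite(f"pics/{n}.png",cv2.resize(im[...,::-1],None,fx=k,fy=k))
E
python3 - <<'E'
from h import *
s=sense();print(s["t"],s["tcp_pos"],s["tool_rot"],s["force"],s["finger_gap"])
for n in("top","side"):
    print(n,get_calibration(n));c=cam(n);im,D=snapshot(n);np.savez(n+".npz",im=im,D=D)
    save(n+"0",im)
E
```

```text
pics
0.0 [ 0.18510832 -0.59621846  0.23834193] [ 9.88714366e-01  1.49808910e-01  3.17639692e-05 -1.09186893e-03] [0.59707259 0.2477609  0.92767707] 1.0015026865718346
top {'vfov': 46.81358523523171, 'cx': 319.64195855230906, 'cy': 239.8740141260203, 'xyz': array([ 0.10232356, -0.07265834,  1.48355076]), 'attitude': array([ 0.75447103, -0.64009642,  0.09630443, -0.10851499])}
side {'vfov': 50.57596802693712, 'cx': 320.44140157090453, 'cy': 239.80089901367418, 'xyz': array([ 0.41280106, -1.04035066,  1.00401579]), 'attitude': array([ 0.91253847, -0.05617817,  0.02395531, -0.40440535])}
```

View pics/top0.png

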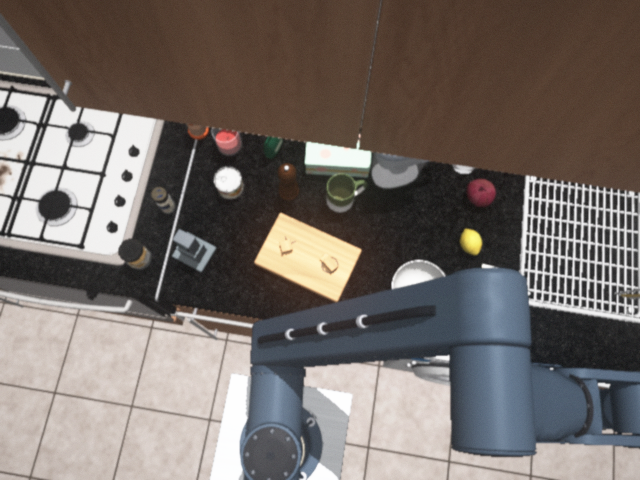

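View pics/side0.png

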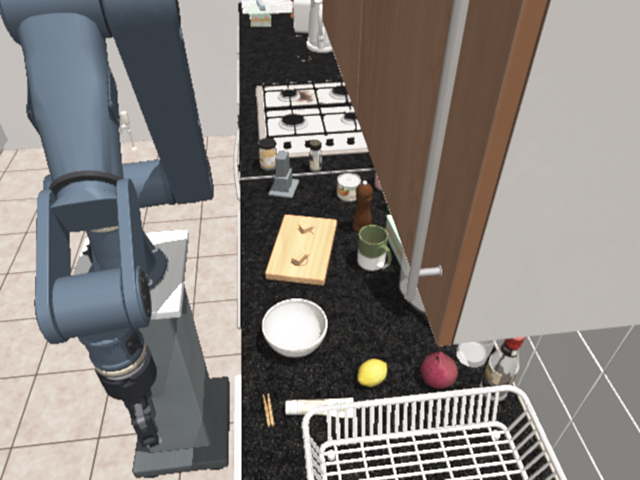

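The top view shows the board at about (308,256) with offcuts near (287,245) and (329,264). The bowl is at (418,272) on the right, and the stand with the meter is at (193,250) on the left. Side view: board at (303,248), bowl at (295,327), stand at (284,175). Next I'll measure from the point cloud.

```bash
python3 - <<'E'
from h import *
crops=[]
for n,(x0,y0,x1,y1) in (("top",(170,205,370,305)),("side",(255,140,345,290))):
    d=np.load(n+".npz");im,D=d["im"],d["D"];c=cam(n);P=cloud(c,D)
    hsv=cv2.cvtColor(im,cv2.COLOR_RGB2HSV)
    roi=np.zeros(D.shape,bool);roi[y0:y1,x0:x1]=1
    bx=(250,210,365,305) if n=="top" else (262,208,342,288)
    rb=np.zeros(D.shape,bool);rb[bx[1]:bx[3],bx[0]:bx[2]]=1
    m=rb&(hsv[...,1]>60)&(hsv[...,2]>90)&(P[...,2]<.07)&(P[...,2]>.01)
    k,l,st,_=cv2.connectedComponentsWithStats(m.astype(np.uint8))
    m=l==1+np.argmax(st[1:,4])
    flat=m&(abs(P[...,2]-.03)<.004)
    print(n,"board z",np.nanmedian(P[...,2][m]))
    # project to plane z=.03
    vv,uu=np.nonzero(m); W=np.array([plane(c,u,v,.03)[:2] for u,v in zip(uu,vv)])
    r=cv2.minAreaRect(W.astype(np.float32)*1000);print(" board rect",r)
    hi=rb&(P[...,2]>.036)&(P[...,2]<.07)
    k,l,st,ce=cv2.connectedComponentsWithStats(hi.astype(np.uint8))
    for i in range(1,k):
        if st[i,4]>6:
            q=P[l==i];print(" hi",st[i,4],ce[i].round(1),np.median(q,0).round(4),q.min(0).round(3),q.max(0).round(3))
    # meter
    hm=roi&(P[...,2]>.085)&(P[...,2]<.16)
    q=P[hm];print(" meter",len(q),np.median(q,0).round(4) if len(q) else "")
    tp=hm&(P[...,2]>.122)
    if tp.sum()>5: print(" mtop",tp.sum(),P[tp].mean(0).round(4),cv2.minAreaRect((P[tp][:,:2]*1000).astype(np.float32)))
    bm=(hsv[...,1]<60)&(hsv[...,2]>120)&(P[...,2]>.005)&(P[...,2]<.08)&(P[...,1]<-.1)&(P[...,1]>-.36)&(P[...,0]>.25)&(P[...,0]<.56)
    if n=="side":
        q=P[bm];rim=q[q[:,2]>.06];print(" bowl",len(q),q.min(0),q.max(0),cv2.minEnclosingCircle((rim[:,:2]*1000).astype(np.float32)))
    cr=cv2.resize(im[y0:y1,x0:x1],None,fx=4,fy=4,interpolation=cv2.INTER_CUBIC); crops.append(cr)
cv2.imwrite("pics/crop_top.png",crops[0][...,::-1]);cv2.imwrite("pics/crop_side.png",crops[1][...,::-1])
E
```

```text
top board z 0.03000759448016288
 board rect ((483.11407470703125, 14.158004760742188), (250.11288452148438, 162.31906127929688), 73.91561126708984)
 hi 134 [285.7 245.5] [0.4967 0.0754 0.0495] [0.479 0.057 0.036] [0.517 0.092 0.058]
 hi 178 [328.7 261.9] [ 0.471  -0.0462  0.0499] [ 0.448 -0.07   0.036] [ 0.497 -0.021  0.058]
 meter 357 [0.4476 0.3224 0.1301]
 mtop 268 [0.4505 0.3268 0.1313] ((451.3023986816406, 328.2266540527344), (52.222286224365234, 35.761634826660156), 69.72577667236328)
side board z 0.03029265712095519
 board rect ((488.5564270019531, 3.7515411376953125), (267.5023498535156, 161.5425567626953), 73.97405242919922)
 hi 114 [305. 226.] [0.502  0.0701 0.0489] [0.486 0.054 0.036] [0.521 0.099 0.055]
 hi 156 [299.7 256.3] [ 0.4757 -0.0541  0.0496] [ 0.454 -0.077  0.036] [ 0.501 -0.017  0.057]
 meter 532 [0.4529 0.3543 0.1017]
 mtop 123 [0.4556 0.3216 0.1308] ((455.81451416015625, 323.7685546875), (62.35685348510742, 35.3336181640625), 69.61284637451172)
 bowl 2745 [ 0.36682387 -0.35999698  0.00507604] [ 0.51718577 -0.10206265  0.07169272] ((443.07757568359375, -291.0784912109375), 77.0843276977539)
```

View pics/crop_top.png

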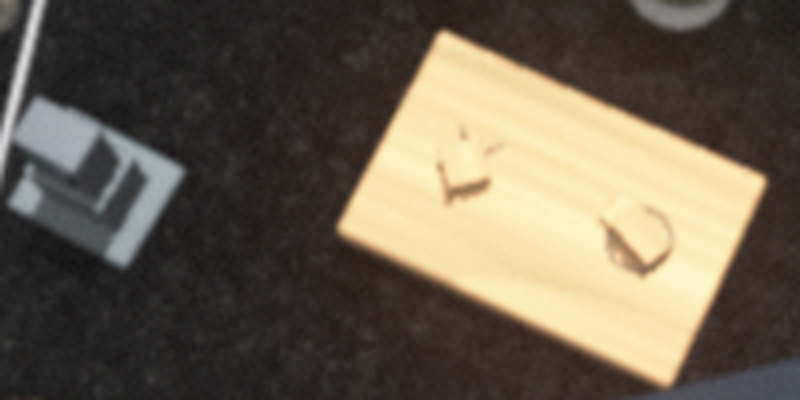

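The crop shows the pencil ring (an arc) under the right-hand offcut at crop (637,238), and the cross under the left-hand one at (465,165). I'll move over the board for a wrist view.

```bash
cat >> h.py <<'E'
def go(x,y,z,yaw=None):
    """print shift in present tool axes (mm), and the turn about tool z (deg) to bring tool y to world angle yaw (mod 180), tilt err"""
    s=sense();Rt=R.from_quat(s["tool_rot"]).as_matrix();p=np.array(s["tcp_pos"])
    a=np.degrees(np.arctan2(Rt[1,1],Rt[0,1]))
    print("tcp",p.round(4),"y-angle",round(a,2),"tilt",Rt[:2,2].round(4),"q6",round(s["q"][5],3),"t",round(s["t"],2),"F",np.array(s["force"]).round(2),"gap",round(s["finger_gap"],3))
    print("shift mm",(Rt.T@(np.array([x,y,z])-p)*1000).round(1))
    if yaw is not None:
        t=(yaw-a+90)%180-90; print("turn about tool z",-t)
    return Rt
E
python3 - <<'E'
from h import *
go(.40,-.33,.30,74-90); go(.42,-.02,.30,74-90)
Rt=R.from_quat(sense()["tool_rot"]).as_matrix();c=cam("wrist")
print("cam in tool",Rt.T@(c[3]-sense()["tcp_pos"]),Rt.T@c[4])
E
```

```text
tcp [ 0.1851 -0.5963  0.2384] y-angle -72.76 tilt [-0.0002  0.0019] q6 -0.178 t 0.1 F [ 0.05 -0.48 -0.26] gap 0.999
shift mm [ 284.1 -190.8  -61.1]
turn about tool z -56.76488332588218
tcp [ 0.1851 -0.5963  0.2384] y-angle -72.76 tilt [-0.0002  0.0019] q6 -0.178 t 0.1 F [ 0.05 -0.48 -0.26] gap 0.999
shift mm [ 395.1 -481.   -60.5]
turn about tool z -56.76488332588218
cam in tool [ 0.0763588  -0.00031572 -0.13405588] [[ 9.88580275e-04 -9.55020428e-01 -2.96538370e-01]
 [ 9.99998689e-01  1.32443839e-03 -9.31706552e-04]
 [ 1.28254559e-03 -2.96537061e-01  9.55020485e-01]]
```

Emit:
{"api": "play_rows", "payload": {
  "rows": [
    [[0,0,0],[32,-21,-7],0],
    [[0,0,0],[32,-21,-7],0],
    [[0,0,0],[32,-21,-7],0],
    [[0,0,0],[32,-21,-7],0],
    [[0,0,0],[32,-21,-7],0],
    [[0,0,0],[32,-21,-7],0],
    [[0,0,0],[32,-21,-7],0],
    [[0,0,0],[32,-21,-7],0],
    [[0,0,0],[28,-21,-7],0]
  ]
}}

```text
t: 0.85
tcp_pos: [0.4015, -0.3303, 0.3024]
tool_rot: [0.989, 0.15, 0.0, -0.0]
force: [1.3, -0.5, 0.3]
finger_gap: 0.999
gripper_force: 0.0
```

Emit:
{"api": "play_rows", "payload": {
  "rows": [
    [[0,0,0],[16,-31,6],0],
    [[0,0,0],[16,-31,6],0],
    [[0,0,0],[16,-31,6],0],
    [[0,0,0],[16,-31,6],0],
    [[0,0,0],[16,-31,6],0],
    [[0,0,0],[16,-31,6],0],
    [[0,0,0],[16,-31,6],0],
    [[0,0,0],[16,-31,6],0],
    [[0,0,0],[16,-31,6],0],
    [[0,0,0],[16,-31,6],0],
    [[0,0,0],[0,0,0],0],
    [[0,0,0],[0,0,0],0]
  ]
}}

```text
t: 1.85
tcp_pos: [0.4609, 0.013, 0.2417]
tool_rot: [0.988, 0.152, -0.001, -0.0]
force: [0.6, -0.1, 1.0]
finger_gap: 1.006
gripper_force: 0.0
```

```bash
python3 - <<'E'
from h import *
go(.46,.01,.24)
c=cam("wrist");im,D=snapshot("wrist")
P=cloud(c,D);np.savez("w1.npz",im=im,P=P,c=np.array(c,dtype=object))
save("w1",im)
E
```

```text
tcp [0.4609 0.013  0.2417] y-angle -72.51 tilt [-0.0017  0.0001] q6 1.051 t 1.85 F [ 0.61 -0.09  0.98] gap 1.006
shift mm [-1.7  2.6  1.7]
```

View pics/w1.png

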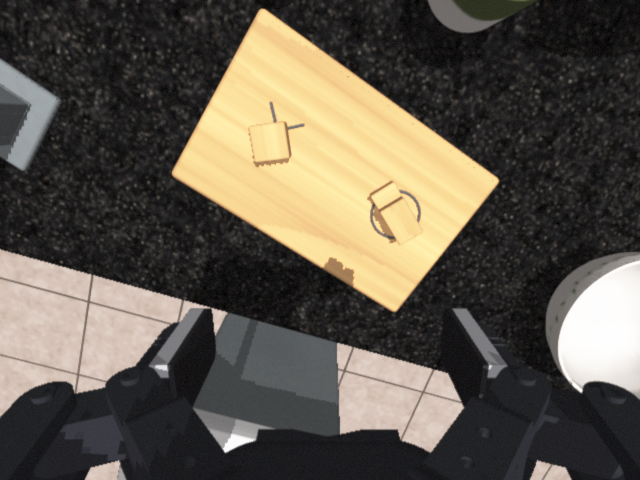

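The wrist view shows the short offcut at (269,142), over the cross. The long offcut has its high part at (401,220) and its step at (385,194), over the ring at about (396,214). I'll measure the board, ring and offcuts.

```bash
python3 - <<'E'
from h import *
d=np.load("w1.npz",allow_pickle=True);im,P=d["im"],d["P"];c=tuple(d["c"])
hsv=cv2.cvtColor(im,cv2.COLOR_RGB2HSV);Z=P[...,2]
def rect(m,z):
    vv,uu=np.nonzero(m);return cv2.minAreaRect(np.array([plane(c,u,v,z)[:2]*1000 for u,v in zip(uu,vv)],np.float32))
b=(Z>.022)&(Z<.07);b[310:]=0;b[:,:165]=0;b[:,505:]=0
k,l,st,_=cv2.connectedComponentsWithStats(b.astype(np.uint8));b=l==1+np.argmax(st[1:,4])
print("board z",np.median(Z[b]),rect(b&(abs(Z-.03)<.004),.03))
for nm,(x0,y0,x1,y1) in dict(short=(235,110,305,180),long=(355,165,440,260)).items():
    w=np.zeros(b.shape,bool);w[y0:y1,x0:x1]=1
    print(nm,"hist",np.histogram(Z[w],[.02,.028,.034,.038,.04,.044,.047,.049,.051,.053,.056])[0])
    for lo,hi,z in((.047,.056,.05 if nm=="short" else .052),(.037,.046,.042)):
        m=w&(Z>lo)&(Z<hi)
        m=cv2.morphologyEx(m.astype(np.uint8),cv2.MORPH_OPEN,np.ones((3,3)))>0
        if m.sum()>30: print(" ",lo,m.sum(),np.median(P[m],0).round(4),rect(m,z))
w=np.zeros(b.shape,bool);w[180:245,360:430]=1
m=w&(hsv[...,2]<110)&(Z<.034)
vv,uu=np.nonzero(m);X=np.array([plane(c,u,v,.03)[:2] for u,v in zip(uu,vv)])
from scipy.optimize import least_squares
r=least_squares(lambda p:np.hypot(*(X-p).T)-.0207,X.mean(0),loss="soft_l1",f_scale=.001);e=np.hypot(*(X-r.x).T)
print("ring",len(X),r.x,np.percentile(e,[5,25,50,75,95]))
w=(P[...,1]<-.15)&(Z>.055)&(Z<.075);print("bowl rim vis",w.sum(),cv2.minEnclosingCircle((P[w][:,:2]*1000).astype(np.float32)))
E
```

```text
board z 0.029375463040195143 ((487.68701171875, 15.518447875976562), (246.70223999023438, 157.8122100830078), 74.07125854492188)
short hist [ 112 3346   16   14   17   19  478  863   19    0]
  0.047 1351 [0.5012 0.0768 0.0493] ((500.9845886230469, 76.73162841796875), (29.590532302856445, 29.856246948242188), 24.540611267089844)
long hist [ 288 6076   28   45  434   27   18  445  667    8]
  0.047 1131 [ 0.4716 -0.0486  0.0512] ((471.6438293457031, -48.529869079589844), (36.76893997192383, 23.82697296142578), 49.713558197021484)
  0.037 494 [ 0.4871 -0.0305  0.0412] ((487.0257568359375, -30.455917358398438), (16.42331314086914, 23.77972412109375), 50.85628128051758)
ring 22 [ 0.47026201 -0.04642598] [0.01995759 0.02041178 0.02073356 0.02158007 0.02190804]
bowl rim vis 1638 ((439.9292297363281, -287.7272033691406), 74.50360870361328)
```

Emit:
{"api": "play_rows", "payload": {
  "rows": [
    [[0,0,-6.44],[0,0,0],0],
    [[0,0,-6.44],[0,0,0],0],
    [[0,0,-6.44],[0,0,0],0],
    [[0,0,-6.44],[0,0,0],0],
    [[0,0,-6.44],[0,0,0],0],
    [[0,0,0],[-7.4,9.6,28],0],
    [[0,0,0],[-7.4,9.6,28],0],
    [[0,0,0],[-7.4,9.6,28],0],
    [[0,0,0],[-7.4,9.6,28],0],
    [[0,0,0],[-7.4,9.6,28],0],
    [[0,0,0],[0,0,0],0],
    [[0,0,0],[0,0,0],0]
  ]
}}

```text
t: 2.9
tcp_pos: [0.473, -0.0496, 0.1015]
tool_rot: [0.909, 0.416, -0.001, -0.001]
force: [-0.3, 0.2, -0.1]
finger_gap: 0.999
gripper_force: 0.0
```

```bash
python3 - <<'E'
from h import *
go(.4735,-.0463,.042,-40.3)
E
```

```text
tcp [ 0.473  -0.0496  0.1015] y-angle -40.78 tilt [-0.0032  0.0011] q6 0.372 t 2.9 F [-0.27  0.25 -0.06] gap 0.999
shift mm [ 2.9 -1.6 59.5]
turn about tool z -0.4803301314319697
```

Emit:
{"api": "play_rows", "payload": {
  "rows": [
    [[0,0,-0.5],[1,-0.6,20],0],
    [[0,0,0],[1,-0.5,20],0],
    [[0,0,0],[1,-0.5,12],0],
    [[0,0,0],[0,0,7],0.2],
    [[0,0,0],[0,0,0],0.8],
    [[0,0,0],[0,0,0],0.9],
    [[0,0,0],[0,0,0],0.9],
    [[0,0,0],[0,0,0],0.9],
    [[0,0,0],[0,0,0],0.9],
    [[0,0,0],[0,0,0],0.9],
    [[0,0,0],[0,0,0],0.9]
  ],
  "grip_force": 25
}}

```text
t: 3.82
tcp_pos: [0.4753, -0.045, 0.0445]
tool_rot: [0.907, 0.422, 0.001, 0.001]
force: [-0.2, 0.2, 6.1]
finger_gap: 0.274
gripper_force: 26.4
```

Emit:
{"api": "play_rows", "payload": {
  "rows": [
    [[0,0,0],[0,0,-10],0.9],
    [[0,0,0],[0,0,-25],0.9],
    [[0,0,0],[0,0,-35],0.9],
    [[0,0,0],[0,0,-38],0.9],
    [[0,0,0],[0,0,0],0.9]
  ]
}}

```text
t: 4.23
tcp_pos: [0.4783, -0.0458, 0.1577]
tool_rot: [0.906, 0.422, 0.005, 0.005]
force: [1.0, 0.2, -0.4]
finger_gap: 0.272
gripper_force: 25.6
```

```bash
python3 - <<'E'
from h import *
go(.430,-.290,.15); go(.430,-.29,.06)
E
```

```text
tcp [ 0.4783 -0.0458  0.1577] y-angle -40.04 tilt [ 0.0124 -0.0042] q6 0.37 t 4.23 F [ 0.99  0.23 -0.37] gap 0.272
shift mm [-218.   120.     8.1]
tcp [ 0.4783 -0.0458  0.1577] y-angle -40.04 tilt [ 0.0124 -0.0042] q6 0.37 t 4.23 F [ 0.99  0.23 -0.37] gap 0.272
shift mm [-218.5  119.    98.1]
```

Emit:
{"api": "play_rows", "payload": {
  "rows": [
    [[0,0,0],[-31.2,17.1,1],0.9],
    [[0,0,0],[-31.2,17.1,1],0.9],
    [[0,0,0],[-31.2,17.1,1],0.9],
    [[0,0,0],[-31.2,17.1,1],0.9],
    [[0,0,0],[-31.2,17.1,1],0.9],
    [[0,0,0],[-31.2,17.1,1],0.9],
    [[0,0,0],[-31.2,17.1,1],0.9],
    [[0,0,0],[0,0,0],0.9],
    [[0,0,0],[0,0,0],0.9]
  ]
}}

```text
t: 4.98
tcp_pos: [0.4251, -0.2909, 0.1446]
tool_rot: [0.907, 0.42, 0.0, 0.0]
force: [-0.3, 1.3, 0.4]
finger_gap: 0.273
gripper_force: 25.6
```

```bash
python3 - <<'E'
from h import *
go(.430,-.29,.06)
im,D=snapshot("side");P=cloud(cam("side"),D);save("s1",im[200:420,200:420],2.5)
E
```

```text
tcp [ 0.4251 -0.2909  0.1446] y-angle -40.29 tilt [ 0.0007 -0.0006] q6 -0.114 t 4.98 F [-0.26  1.29  0.44] gap 0.273
shift mm [ 3.8  3.1 84.6]
```

View pics/s1.png

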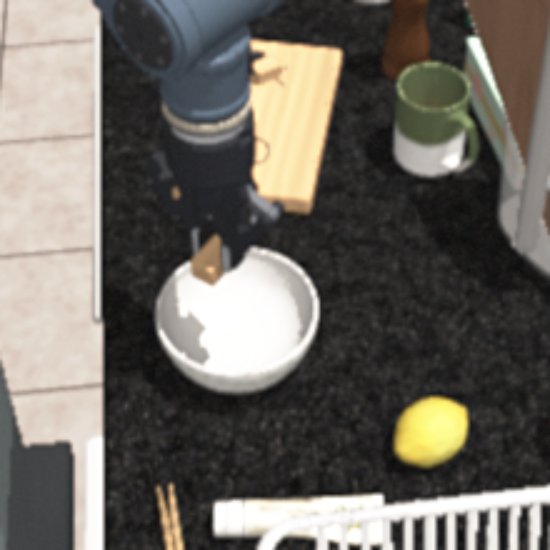

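The offcut is held over the bowl, at about (208,262) in the crop. I'll lower it and let go.

Emit:
{"api": "play_rows", "payload": {
  "rows": [
    [[0,0,0],[4,1,28],0.9],
    [[0,0,0],[3,1,28],0.9],
    [[0,0,0],[0,1,26],0.9],
    [[0,0,0],[0,0,0],0.9],
    [[0,0,0],[0,0,0],0.5],
    [[0,0,0],[0,0,0],0.5],
    [[0,0,0],[0,0,0],0.5],
    [[0,0,0],[0,0,0],0.5],
    [[0,0,0],[0,0,-25],0.5],
    [[0,0,0],[0,0,-35],0.5],
    [[0,0,0],[0,0,-35],0.5],
    [[0,0,0],[0,0,0],0.3]
  ]
}}

```text
t: 6.03
tcp_pos: [0.4356, -0.2886, 0.1643]
tool_rot: [0.906, 0.422, 0.002, 0.007]
force: [0.7, -0.6, 1.2]
finger_gap: 0.626
gripper_force: 0.0
```

```bash
python3 - <<'E'
from h import *
go(.501,.0767,.15,-65.5)
E
```

```text
tcp [ 0.4356 -0.2886  0.1643] y-angle -40.06 tilt [ 0.0101 -0.0103] q6 -0.1 t 6.03 F [ 0.69 -0.61  1.17] gap 0.626
shift mm [ 321.7 -185.2   11.2]
turn about tool z 25.44455078958549
```

Emit:
{"api": "play_rows", "payload": {
  "rows": [
    [[0,0,0],[32.2,-18.5,1],0],
    [[0,0,0],[32.2,-18.5,1],0],
    [[0,0,0],[32.2,-18.5,1],0],
    [[0,0,0],[32.2,-18.5,1],0],
    [[0,0,0],[32.2,-18.5,1],0],
    [[0,0,0],[32.2,-18.5,1],0],
    [[0,0,0],[32.2,-18.5,1],0],
    [[0,0,0],[32.2,-18.5,1],0],
    [[0,0,0],[32.2,-18.5,1],0],
    [[0,0,0],[32.2,-18.5,1],0],
    [[0,0,0],[0,0,0],0]
  ]
}}

```text
t: 6.95
tcp_pos: [0.4987, 0.0855, 0.1482]
tool_rot: [0.905, 0.425, 0.002, -0.0]
force: [0.6, -1.2, 0.6]
finger_gap: 0.997
gripper_force: 0.0
```

Emit:
{"api": "play_rows", "payload": {
  "rows": [
    [[0,0,6.4],[0,0,0],0],
    [[0,0,6.4],[0,0,0],0],
    [[0,0,6.4],[0,0,0],0],
    [[0,0,6.4],[0,0,0],0],
    [[0,0,0],[0,0,0],0],
    [[0,0,0],[0,0,0],0]
  ]
}}

```text
t: 7.45
tcp_pos: [0.4981, 0.0795, 0.1479]
tool_rot: [0.977, 0.212, 0.0, 0.0]
force: [-0.4, -0.2, -0.5]
finger_gap: 0.997
gripper_force: 0.0
```

```bash
python3 - <<'E'
from h import *
go(.501,.0767,.046,-65.5)
c=cam("wrist");im,D=snapshot("wrist");P=cloud(c,D);Z=P[...,2]
m=(Z>.046)&(Z<.056)&(abs(P[...,0]-.5)<.03)&(abs(P[...,1]-.077)<.03)
m=cv2.morphologyEx(m.astype(np.uint8),cv2.MORPH_OPEN,np.ones((3,3)))>0
vv,uu=np.nonzero(m)
print(m.sum(),cv2.minAreaRect(np.array([plane(c,u,v,.05)[:2]*1000 for u,v in zip(uu,vv)],np.float32)))
# ring: dark pixels near estimate, uncovered
hsv=cv2.cvtColor(im,cv2.COLOR_RGB2HSV)
m=(hsv[...,2]<130)&(abs(Z-.03)<.004)&(np.hypot(P[...,0]-.4703,P[...,1]+.0464)<.028)
vv,uu=np.nonzero(m);print("ring px",len(vv))
if len(vv)>10:
    X=np.array([plane(c,u,v,.03)[:2]*1000 for u,v in zip(uu,vv)],np.float32);print(cv2.minEnclosingCircle(X),cv2.fitEllipse(X))
save("w2",im)
E
```

```text
tcp [0.4981 0.0795 0.1479] y-angle -65.53 tilt [ 0.001  -0.0002] q6 1.08 t 7.45 F [-0.4 -0.2 -0.5] gap 0.997
shift mm [  1.4   3.7 101.9]
turn about tool z -0.02925972855830139
2128 ((501.7773132324219, 77.44065856933594), (29.526042938232422, 29.674955368041992), 24.540016174316406)
ring px 104
((471.851806640625, -46.714935302734375), 22.52424430847168) ((471.9671936035156, -46.60383987426758), (42.8834114074707, 43.85464096069336), 20.835649490356445)
```

Emit:
{"api": "play_rows", "payload": {
  "rows": [
    [[0,0,0],[1,1.6,30],0],
    [[0,0,0],[1,1.4,36],0],
    [[0,0,0],[0,0,28],0],
    [[0,0,0],[0,0,8],0.2],
    [[0,0,0],[0,0,0],0.8],
    [[0,0,0],[0,0,0],0.85],
    [[0,0,0],[0,0,0],0.85],
    [[0,0,0],[0,0,0],0.85],
    [[0,0,0],[0,0,0],0.85],
    [[0,0,0],[0,0,0],0.85],
    [[0,0,0],[0,0,0],0.85]
  ],
  "grip_force": 25
}}

```text
t: 8.42
tcp_pos: [0.5023, 0.0781, 0.047]
tool_rot: [0.978, 0.211, 0.002, 0.0]
force: [-0.6, 0.7, 6.6]
finger_gap: 0.34
gripper_force: 27.2
```

Emit:
{"api": "play_rows", "payload": {
  "rows": [
    [[0,0,0],[0,0,-10],0.85],
    [[0,0,0],[0,0,-25],0.85],
    [[0,0,0],[0,0,-35],0.85],
    [[0,0,0],[0,0,-35],0.85],
    [[0,0,0],[0,0,0],0.85]
  ]
}}

```text
t: 8.83
tcp_pos: [0.505, 0.0781, 0.1568]
tool_rot: [0.977, 0.211, 0.006, 0.002]
force: [0.0, 0.6, 0.0]
finger_gap: 0.344
gripper_force: 26.4
```

```bash
python3 - <<'E'
from h import *
go(.452,-.285,.15)
E
```

```text
tcp [0.505  0.0781 0.1568] y-angle -65.64 tilt [ 0.0129 -0.0008] q6 1.08 t 8.83 F [0.   0.64 0.05] gap 0.344
shift mm [-198.1  308.8    6.4]
```

Emit:
{"api": "play_rows", "payload": {
  "rows": [
    [[0,0,0],[-19.8,30.9,0],0.85],
    [[0,0,0],[-19.8,30.9,0],0.85],
    [[0,0,0],[-19.8,30.9,0],0.85],
    [[0,0,0],[-19.8,30.9,0],0.85],
    [[0,0,0],[-19.8,30.9,0],0.85],
    [[0,0,0],[-19.8,30.9,0],0.85],
    [[0,0,0],[-19.8,30.9,0],0.85],
    [[0,0,0],[-19.8,30.9,0],0.85],
    [[0,0,0],[-19.8,30.9,0],0.85],
    [[0,0,0],[-19.8,30.9,0],0.85],
    [[0,0,0],[0,0,0],0.85],
    [[0,0,0],[0,0,0],0.85]
  ]
}}

```text
t: 9.83
tcp_pos: [0.4476, -0.2871, 0.1507]
tool_rot: [0.978, 0.209, 0.0, 0.0]
force: [0.0, 0.9, 0.2]
finger_gap: 0.343
gripper_force: 26.4
```

```bash
python3 - <<'E'
from h import *
go(.452,-.285,.07)
E
```

```text
tcp [ 0.4476 -0.2871  0.1507] y-angle -65.88 tilt [ 0.0008 -0.0007] q6 0.369 t 9.83 F [0.01 0.91 0.22] gap 0.343
shift mm [ 4.8 -0.2 80.7]
```

Emit:
{"api": "play_rows", "payload": {
  "rows": [
    [[0,0,0],[4,0,28],0.85],
    [[0,0,0],[0,0,28],0.85],
    [[0,0,0],[0,0,25],0.85],
    [[0,0,0],[0,0,0],0.85],
    [[0,0,0],[0,0,0],0.45],
    [[0,0,0],[0,0,0],0.45],
    [[0,0,0],[0,0,0],0.45],
    [[0,0,0],[0,0,0],0.45],
    [[0,0,0],[0,0,-25],0.45],
    [[0,0,0],[0,0,-40],0.45],
    [[0,0,0],[0,0,-40],0.45],
    [[0,0,0],[0,0,-40],0.3]
  ]
}}

```text
t: 10.83
tcp_pos: [0.4514, -0.2831, 0.2169]
tool_rot: [0.978, 0.211, 0.0, 0.0]
force: [0.0, 0.6, 0.5]
finger_gap: 0.676
gripper_force: 0.0
```

Emit:
{"api": "play_rows", "payload": {
  "rows": [
    [[0,0,0],[20,-30,-5],0],
    [[0,0,0],[20,-30,-5],0],
    [[0,0,0],[20,-30,-5],0],
    [[0,0,0],[0,0,0],0],
    [[0,0,0],[0,0,0],0]
  ]
}}

```text
t: 11.25
tcp_pos: [0.4695, -0.175, 0.2309]
tool_rot: [0.977, 0.213, 0.001, 0.001]
force: [0.2, 0.3, -0.7]
finger_gap: 1.0
gripper_force: 0.0
```

```bash
python3 - <<'E'
from h import *
go(.4,.25,.25)
c=cam("wrist");im,D=snapshot("wrist");save("w3",im)
P=cloud(c,D);m=(P[...,2]>.06)&(P[...,2]<.075)&(P[...,1]<-.15)
print(m.sum(),cv2.minEnclosingCircle((P[m][:,:2]*1000).astype(np.float32)))
E
```

```text
tcp [ 0.4695 -0.175   0.2309] y-angle -65.46 tilt [ 0.0022 -0.0015] q6 0.562 t 11.25 F [ 0.23  0.27 -0.66] gap 1.0
shift mm [ 113.3 -415.4  -19.9]
2262 ((439.66009521484375, -290.2214050292969), 75.46546936035156)
```

View pics/w3.png

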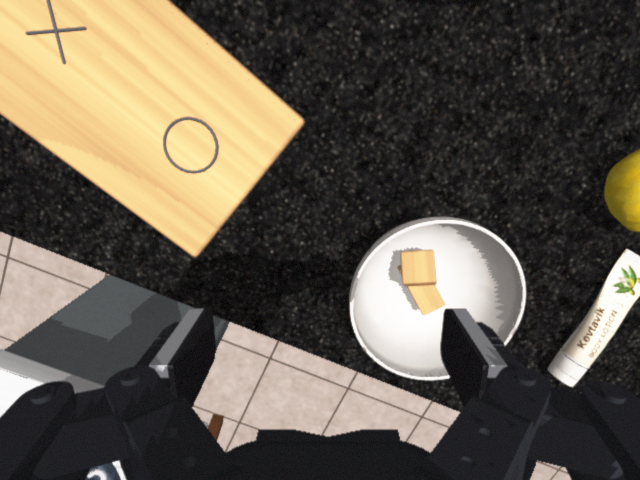

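Both offcuts lie in the bowl, the short one at (418,268) against the long one at (426,298). The ring is fully visible at (190,145). I'll measure the ring and the offcut heights, and work out the move to the meter.

```bash
python3 - <<'E'
from h import *
c=cam("wrist");im,D=snapshot("wrist");P=cloud(c,D);Z=P[...,2]
print("short top",np.median(P[258:278,408:430].reshape(-1,3),0),"long",np.median(P[293:303,420:432].reshape(-1,3),0))
hsv=cv2.cvtColor(im,cv2.COLOR_RGB2HSV)
m=np.zeros(Z.shape,bool);m[105:185,150:230]=1;m&=(hsv[...,2]<150)
vv,uu=np.nonzero(m);X=np.array([plane(c,u,v,.03)[:2]*1000 for u,v in zip(uu,vv)],np.float32);print(len(X),cv2.minEnclosingCircle(X),cv2.fitEllipse(X))
go(.48,.29,.27,-70.3)
E
```

```text
short top [nan nan nan] long [nan nan nan]
342 ((471.2765808105469, -47.538570404052734), 22.838848114013672) ((471.2086486816406, -47.46705627441406), (43.794620513916016, 43.87295913696289), 103.51445007324219)
tcp [ 0.4696 -0.1771  0.2301] y-angle -65.64 tilt [ 0.0016 -0.0015] q6 0.562 t 11.35 F [0.08 0.1  0.11] gap 0.998
shift mm [ 202.2 -421.2  -40.6]
turn about tool z 4.664030913446027
```

Emit:
{"api": "play_rows", "payload": {
  "rows": [
    [[0,0,0],[13.3,-36.3,-3.5],0],
    [[0,0,0],[13.3,-36.3,-3.5],0],
    [[0,0,0],[13.3,-36.3,-3.5],0],
    [[0,0,0],[13.3,-36.3,-3.5],0],
    [[0,0,0],[13.3,-36.3,-3.5],0],
    [[0,0,0],[13.3,-36.3,-3.5],0],
    [[0,0,0],[13.3,-36.3,-3.5],0],
    [[0,0,0],[13.3,-36.3,-3.5],0],
    [[0,0,0],[13.3,-36.3,-3.5],0],
    [[0,0,0],[13.3,-36.3,-3.5],0],
    [[0,0,0],[13.3,-36.3,-3.5],0],
    [[0,0,0],[13.3,-36.3,-3.5],0]
  ]
}}

```text
t: 12.35
tcp_pos: [0.436, 0.2868, 0.2715]
tool_rot: [0.978, 0.21, 0.0, 0.0]
force: [1.1, 0.3, -1.1]
finger_gap: 0.997
gripper_force: 0.0
```

Emit:
{"api": "play_rows", "payload": {
  "rows": [
    [[0,0,-6.47],[0,0,0],0],
    [[0,0,-6.47],[0,0,0],0],
    [[0,0,-6.47],[0,0,0],0],
    [[0,0,-6.47],[0,0,0],0],
    [[0,0,-6.47],[0,0,0],0],
    [[0,0,-6.47],[0,0,0],0],
    [[0,0,-6.47],[0,0,0],0],
    [[0,0,0],[0,0,0],0],
    [[0,0,0],[0,0,0],0]
  ]
}}

```text
t: 13.1
tcp_pos: [0.4361, 0.2851, 0.2712]
tool_rot: [0.822, 0.569, -0.0, 0.0]
force: [-0.2, 0.7, 0.9]
finger_gap: 0.999
gripper_force: 0.0
```

```bash
python3 - <<'E'
from h import *
go(.451,.327,.15,-20.3)
c=cam("wrist");im,D=snapshot("wrist");save("w4",im)
P=cloud(c,D);Z=P[...,2]
near=np.hypot(P[...,0]-.451,P[...,1]-.327)<.06
m=near&(Z>.122)&(Z<.142);m=cv2.morphologyEx(m.astype(np.uint8),cv2.MORPH_OPEN,np.ones((3,3)))>0
vv,uu=np.nonzero(m);print(m.sum(),np.median(Z[m]),cv2.minAreaRect(np.array([plane(c,u,v,.132)[:2]*1000 for u,v in zip(uu,vv)],np.float32)))
m=near&(Z>.056)&(Z<.066);print("stand",m.sum(),np.median(P[m],0))
ss=sense()
t,DT=snapshot("side");PS=cloud(cam("side"),DT);h=cv2.cvtColor(t,cv2.COLOR_RGB2HSV)
m=(h[...,1]>70)&(np.hypot(PS[...,0]-.44,PS[...,1]+.29)<.06)
k,l,st,ce=cv2.connectedComponentsWithStats(m.astype(np.uint8))
for i in range(1,k):
    if st[i,4]>15:q=PS[l==i];print("offc",st[i,4],q.min(0).round(3),np.median(q,0).round(3),q.max(0).round(3))
E
```

```text
tcp [0.4361 0.2851 0.2712] y-angle -20.65 tilt [ 0.     -0.0002] q6 0.725 t 13.1 F [-0.24  0.66  0.89] gap 0.999
shift mm [ 44.5  -0.9 121.1]
turn about tool z -0.34959738831992127
3490 0.1312274903521844 ((453.0010070800781, 329.5231628417969), (49.28675842285156, 33.75106430053711), 70.47087097167969)
stand 425 [0.46492225 0.3536491  0.06111657]
offc 326 [ 0.417 -0.319  0.009] [ 0.444 -0.29   0.031] [ 0.475 -0.261  0.056]
```

View pics/w4.png

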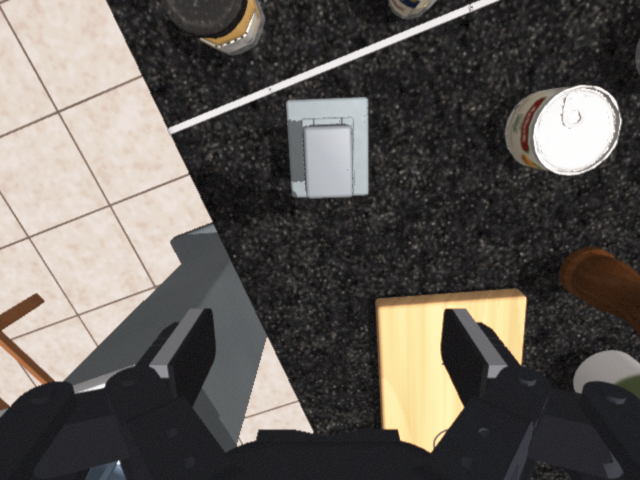

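The view shows the meter's top at (328,160), standing in the stand and clear of the jar and tin. I'll line up and lower.

Emit:
{"api": "play_rows", "payload": {
  "rows": [
    [[0,0,-1.1],[0,0,0],0],
    [[0,0,0],[12,0,25],0],
    [[0,0,0],[12,0,25],0],
    [[0,0,0],[12,0,25],0],
    [[0,0,0],[12,0,25],0],
    [[0,0,0],[0,0,0],0],
    [[0,0,0],[0,0,0],0]
  ]
}}

```text
t: 13.78
tcp_pos: [0.4503, 0.3311, 0.1701]
tool_rot: [0.815, 0.579, -0.002, -0.0]
force: [-0.5, 0.2, 0.8]
finger_gap: 1.003
gripper_force: 0.0
```

```bash
python3 - <<'E'
from h import *
go(.453,.3293,.094,-19.6)
E
```

```text
tcp [0.4503 0.3311 0.1701] y-angle -19.24 tilt [-0.0032 -0.0017] q6 0.77 t 13.78 F [-0.54  0.22  0.77] gap 1.003
shift mm [-0.6  3.4 76.1]
turn about tool z 0.36383239643302545
```

Emit:
{"api": "play_rows", "payload": {
  "rows": [
    [[0,0,0.3],[0,1.5,15],0],
    [[0,0,0],[0,1.5,25],0],
    [[0,0,0],[-0.5,0.3,25],0],
    [[0,0,0],[0,0,11],0],
    [[0,0,0],[0,0,0],0],
    [[0,0,0],[0,0,0],0.8],
    [[0,0,0],[0,0,0],0.8],
    [[0,0,0],[0,0,0],0.8],
    [[0,0,0],[0,0,0],0.8],
    [[0,0,0],[0,0,0],0.8],
    [[0,0,0],[0,0,0],0.8],
    [[0,0,0],[0,0,0],0.8]
  ],
  "grip_force": 50
}}

```text
t: 14.78
tcp_pos: [0.4547, 0.3302, 0.0967]
tool_rot: [0.817, 0.577, 0.001, 0.0]
force: [-1.1, -0.4, 6.6]
finger_gap: 0.394
gripper_force: 50.4
```

```bash
python3 - <<'E'
from h import *
go(.453,.3293,.094,-19.6)
E
```

```text
tcp [0.4547 0.3302 0.0967] y-angle -19.57 tilt [0.0022 0.001 ] q6 0.771 t 14.78 F [-1.15 -0.41  6.65] gap 0.394
shift mm [-1.4 -1.3  2.7]
turn about tool z 0.03221337685381798
```

Emit:
{"api": "play_rows", "payload": {
  "rows": [
    [[0,0,0],[0,0,-8],0.8],
    [[0,0,0],[0,0,-12],0.8],
    [[0,0,0],[0,0,-14],0.8],
    [[0,0,0],[0,0,-14],0.8],
    [[0,0,0],[0,0,-14],0.8],
    [[0,0,0],[0,0,-14],0.8],
    [[0,0,0],[0,0,-14],0.8],
    [[0,0,0],[0,0,-14],0.8],
    [[0,0,0],[0,0,-8],0.8],
    [[0,0,0],[0,0,0],0.8],
    [[0,0,0],[0,0,0],0.8]
  ]
}}

```text
t: 15.7
tcp_pos: [0.4539, 0.3297, 0.2075]
tool_rot: [0.817, 0.577, 0.0, 0.0]
force: [-0.2, 0.5, -1.5]
finger_gap: 0.394
gripper_force: 49.8
```

```bash
python3 - <<'E'
from h import *
go(.4712,-.0473,.20,-16)
im,D=snapshot("side");save("s2",im[60:300,200:400],2.5)
E
```

```text
tcp [0.4539 0.3297 0.2075] y-angle -19.57 tilt [0.0004 0.0002] q6 0.771 t 15.7 F [-0.21  0.5  -1.49] gap 0.394
shift mm [-349.4  142.6    7.5]
turn about tool z -3.572750286696717
```

View pics/s2.png

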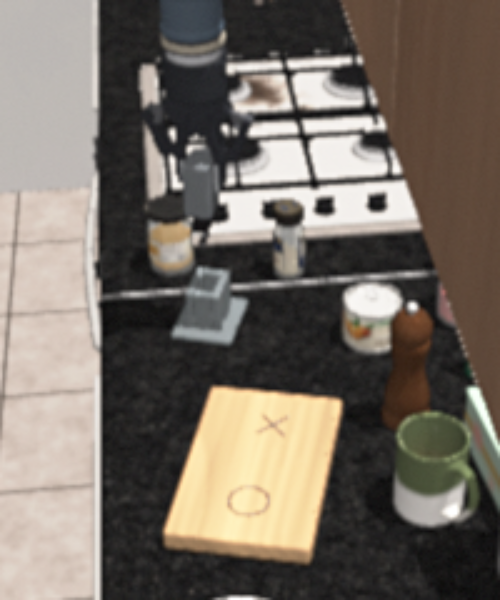

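The side view shows the meter out of the stand and held upright, with the stand empty at (210,300). I'll carry it to the ring.

Emit:
{"api": "play_rows", "payload": {
  "rows": [
    [[0,0,0],[-15,6,0],0.8],
    [[0,0,0],[-29,11.9,0],0.8],
    [[0,0,0],[-32,13,0],0.8],
    [[0,0,0],[-32,13,0],0.8],
    [[0,0,0],[-32,13,0],0.8],
    [[0,0,0],[-32,13,0],0.8],
    [[0,0,0],[-32,13,0],0.8],
    [[0,0,0],[-32,13,0],0.8],
    [[0,0,0],[-32,13,0],0.8],
    [[0,0,0],[-32,13,0],0.8],
    [[0,0,0],[-32,13,0],0.8],
    [[0,0,0],[-18,8,0],0.8]
  ]
}}

```text
t: 16.75
tcp_pos: [0.4711, -0.051, 0.2065]
tool_rot: [0.818, 0.576, -0.001, -0.0]
force: [0.6, 0.9, -1.3]
finger_gap: 0.395
gripper_force: 49.8
```

Emit:
{"api": "play_rows", "payload": {
  "rows": [
    [[0,0,-3.5],[0,0,0],0.8],
    [[0,0,0],[0,0,0],0.8],
    [[0,0,0],[0,0,0],0.8],
    [[0,0,0],[0,0,0],0.8]
  ]
}}

```text
t: 17.08
tcp_pos: [0.4706, -0.0472, 0.2067]
tool_rot: [0.799, 0.601, -0.0, -0.001]
force: [-0.1, 0.4, -1.2]
finger_gap: 0.392
gripper_force: 49.8
```

```bash
python3 - <<'E'
from h import *
go(.4715,-.0460,.145,-16)
c=cam("wrist");im,D=snapshot("wrist");save("w5",im)
E
```

```text
tcp [ 0.4706 -0.0472  0.2067] y-angle -16.1 tilt [-0.0018  0.0008] q6 -0.056 t 17.08 F [-0.15  0.4  -1.16] gap 0.392
shift mm [ 1.4  0.6 61.7]
turn about tool z -0.10082871563606943
```

View pics/w5.png

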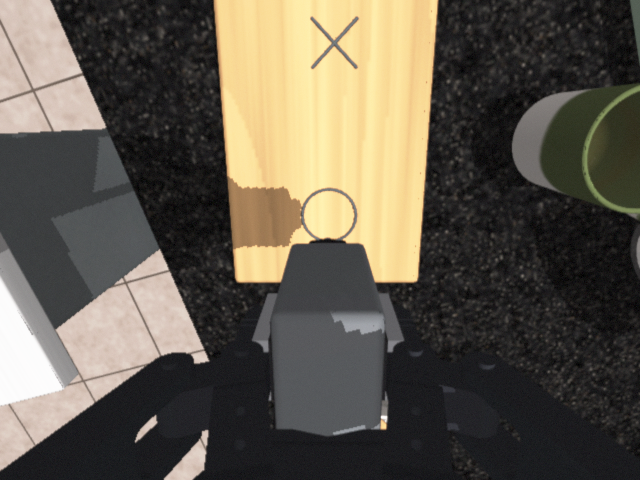

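The meter is held square to the board, and the ring at (328,214) lies straight ahead of it. I'll go down to just above contact.

Emit:
{"api": "play_rows", "payload": {
  "rows": [
    [[0,0,0],[1,0.5,10],0.8],
    [[0,0,0],[0.5,0,20],0.8],
    [[0,0,0],[0,0,20],0.8],
    [[0,0,0],[0,0,15],0.8],
    [[0,0,0],[0,0,12],0.8],
    [[0,0,0],[0,0,6],0.8],
    [[0,0,0],[0,0,0],0.8],
    [[0,0,0],[0,0,0],0.8],
    [[0,0,0],[0,0,0],0.8]
  ]
}}

```text
t: 17.88
tcp_pos: [0.4728, -0.0465, 0.1249]
tool_rot: [0.799, 0.601, 0.0, 0.001]
force: [-0.1, -0.9, -0.7]
finger_gap: 0.394
gripper_force: 49.8
```

```bash
python3 - <<'E'
from h import *
go(.4715,-.0460,.1067,-16)
c=cam("side");im,D=snapshot("side");P=cloud(c,D)
x=(.4712,-.0473,.032);f,cx,cy,o,M=c;q=M.T@(np.array(x)-o);u,v=f*q[0]/q[2]+cx,f*q[1]/q[2]+cy;print(u,v)
u,v=int(u),int(v);cv2.imwrite("pics/s3.png",cv2.resize(im[v-70:v+30,u-50:u+50,::-1],None,fx=6,fy=6,interpolation=cv2.INTER_CUBIC))
E
```

```text
tcp [ 0.4728 -0.0465  0.1249] y-angle -16.05 tilt [ 0.0013 -0.0004] q6 -0.054 t 17.88 F [-0.06 -0.87 -0.67] gap 0.394
shift mm [ 0.1 -1.4 18.2]
turn about tool z -0.05218850370816597
297.96731163430934 259.2686693006232
```

View pics/s3.png

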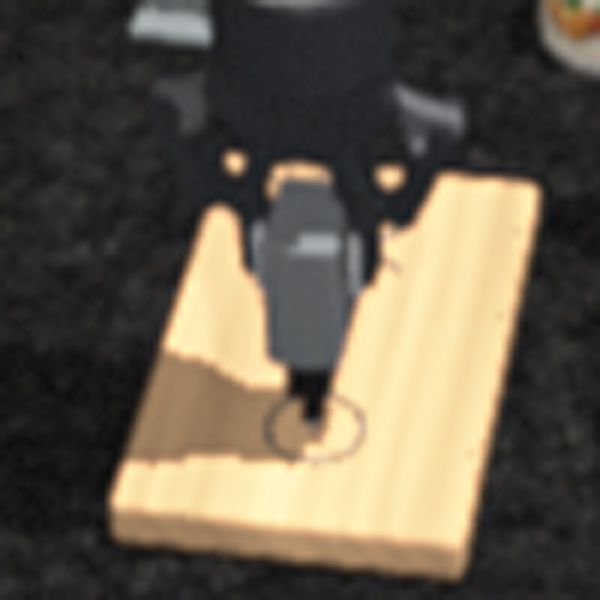

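The studs, at about (315,420) in the crop, are right over the ring, centred at (315,428). I'll press gently, watching the force.

Emit:
{"api": "play_rows", "payload": {
  "rows": [
    [[0,0,0],[0,-0.7,5],0.8],
    [[0,0,0],[0,-0.6,4],0.8],
    [[0,0,0],[0,0,3],0.8],
    [[0,0,0],[0,0,2],0.8],
    [[0,0,0],[0,0,1],0.8],
    [[0,0,0],[0,0,0],0.8],
    [[0,0,0],[0,0,0],0.8],
    [[0,0,0],[0,0,0],0.8]
  ]
}}

```text
t: 18.6
tcp_pos: [0.4709, -0.0462, 0.1094]
tool_rot: [0.799, 0.601, -0.0, -0.0]
force: [-0.8, 0.1, 1.9]
finger_gap: 0.39
gripper_force: 50.2
```

```bash
python3 - <<'E'
from h import *
go(.4715,-.0460,.1067,-16)
E
```

```text
tcp [ 0.4709 -0.0462  0.1094] y-angle -16.08 tilt [-0.0003  0.0001] q6 -0.054 t 18.6 F [-0.79  0.15  1.86] gap 0.39
shift mm [0.4 0.6 2.7]
turn about tool z -0.07715178223709529
```

Emit:
{"api": "play_rows", "payload": {
  "rows": [
    [[0,0,0],[0.3,0.3,1],0.8],
    [[0,0,0],[0,0,1],0.8],
    [[0,0,0],[0,0,0.5],0.8],
    [[0,0,0],[0,0,0],0.8],
    [[0,0,0],[0,0,0],0.8],
    [[0,0,0],[0,0,0],0.8],
    [[0,0,0],[0,0,0],0.8],
    [[0,0,0],[0,0,0],0.8],
    [[0,0,0],[0,0,0],0.8]
  ]
}}

```text
t: 19.35
tcp_pos: [0.4713, -0.0461, 0.1068]
tool_rot: [0.799, 0.601, -0.0, -0.0]
force: [-1.5, -0.5, 2.8]
finger_gap: 0.387
gripper_force: 50.3
```

```bash
python3 - <<'E'
from h import *
F=[]
go(.4715,-.0460,.1067,-16)
c=cam("side")
for i in range(5):
    im,D=snapshot("side");s=sense();F.append([s["force"][2],s["tcp_pos"][2]])
print(np.array(F).round(4).tolist())
P=cloud(c,D)
m=(np.hypot(P[...,0]-.47,P[...,1]+.047)<.04)&(P[...,2]>.05)&(P[...,2]<.16)
# front (-y) face of the meter: lean and body underside height
f=P[m&(P[...,1]<-.06)];print(len(f))
for z in np.arange(.055,.16,.015):
    q=f[abs(f[:,2]-z)<.0075]
    if len(q)>4: print(round(z,3),len(q),q.mean(0).round(4))
hsv=cv2.cvtColor(im,cv2.COLOR_RGB2HSV)
u,v=297,259;cv2.imwrite("pics/s4.png",cv2.resize(im[v-70:v+30,u-50:u+50,::-1],None,fx=6,fy=6,interpolation=cv2.INTER_CUBIC))
E
```

```text
tcp [ 0.4713 -0.0461  0.1068] y-angle -16.07 tilt [-0.0001 -0.0001] q6 -0.053 t 19.35 F [-1.5  -0.54  2.77] gap 0.387
shift mm [0.1 0.2 0.1]
turn about tool z -0.0717553373543609
[[3.6704, 0.1068], [2.2364, 0.1068], [2.7614, 0.1068], [2.644, 0.1068], [2.6695, 0.1068]]
400
0.055 25 [ 0.4696 -0.0655  0.0571]
0.07 20 [ 0.4677 -0.0689  0.0712]
0.085 57 [ 0.4693 -0.0716  0.0851]
0.1 60 [ 0.47   -0.0709  0.1002]
0.115 74 [ 0.473  -0.0698  0.1153]
0.13 68 [ 0.4739 -0.0697  0.1296]
0.145 83 [ 0.4764 -0.0678  0.1428]
0.16 13 [ 0.4962 -0.0634  0.1556]
```

View pics/s4.png

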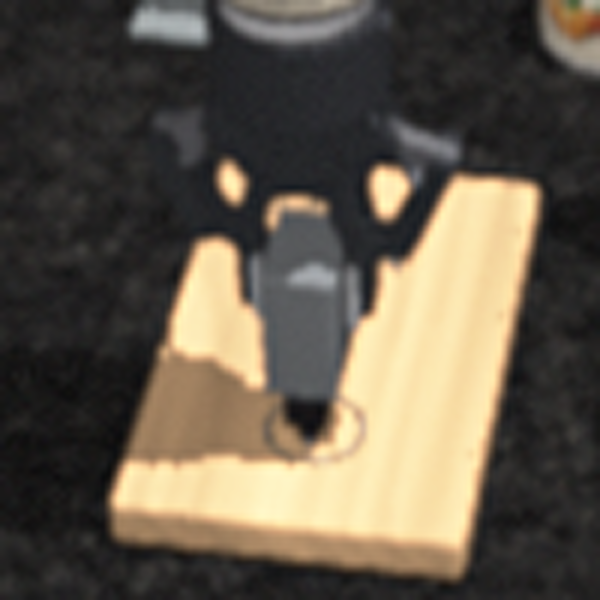

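The near stud is on the board inside the ring, at (312,440) in the crop. The force is about 4 N, which is the half-way point. I'll hand in.

```bash
python3 -c "
from station import *
print(sign_off())"
```

```text
the job is handed in; nothing more can be done
None
```

I handed the job in, no verdict shown: both offcuts are in the upright bowl, and the meter is held upright and square to the board in the pencilled ring, pressed at about 4 N (foot about half way in by the force reading).

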